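# Gauge the loom weights

### The job

Two ring-shaped clay loom weights lie on the desk; try the plug gauge from its wooden stand: lower it upright into the weight whose hole lets its pin through, and leave it standing there with its flange resting on that weight. Then lay the other weight, whose hole is too small for the pin, flat in the grey tray. Leave the weight with the gauge about where it was.

Things in the scene. Friction and masses are not known exactly. Their poses are not given: they have to be found in the camera images.
- gauge_grip (a point): Plug gauge upright in a fixed wooden stand (76x76x34 mm), its flange on the stand's top. From below: steel pin 18 mm dia x 26 long, flat aluminium flange 60 dia x 6 thick, round wooden handle 24 dia x 60 tall; 0.12 kg. Point: middle of the handle on the axis, 30 mm below its top, 30 above the flange's upper face, 36 above its underside, 62 above the pin's end. z: axis, up.
- wide_weight_mid (a point): Ring-shaped loom weight of brown fired clay, loose, flat on the desk: 60 mm outside diameter, 36 high, wide straight through hole 38 mm in diameter, which the pin passes; 0.14 kg. Point: on its axis, half-way up (18 mm above the desk). z: axis of the hole. With the gauge seated in it, the middle of the gauge's handle is 54 mm above this point.
- narrow_weight_mid (a point): Second loom weight of the same clay and outside shape (60 mm outside diameter, 36 high, 0.1 to 0.2 kg), loose, flat on the desk, with a narrow hole 12 mm in diameter, which the pin cannot enter. Point: on its axis, half-way up (18 mm above what it lies on). z: axis of the hole.
- tray_in (a point): Shallow open grey plastic tray, fixed, empty: outside 180 mm (its x) by 130 mm (its y), walls 4 mm thick, 24 mm high above the desk. Point: centre of its inner floor, 4 mm above the desk. x along its long side, z up.
There are look-alikes about, which are no part of the job. Leave any purple, red or yellow look-alike of the part that bears wide_weight_mid alone.

How it is judged (in metres and radians):
On the way, in this order (a step that is already met when the one before it is completed fails the run):
1. the gauge's pin is down in the wide hole, its flange on the weight (horizontal distance between gauge_grip and wide_weight_mid below 0.015 m and z of gauge_grip in the frame of wide_weight_mid between 0.045 and 0.06 m and angle between gauge_grip's own z axis and vertical below 0.2 rad), for 0.2 s.
2. the weight with the narrow hole lies in the tray (x of narrow_weight_mid in the frame of tray_in between -0.06 and 0.06 m and y of narrow_weight_mid in the frame of tray_in between -0.036 and 0.036 m and z of narrow_weight_mid in the frame of tray_in below 0.024 m), for 0.2 s.
At the end, for the whole second after the job is handed in: The gauge stands upright (to 11 degrees) in the wide-holed weight, within 15 mm of the hole's axis, flange down on it, and that weight is within 60 mm of its start; the narrow-holed weight lies flat (to 11 degrees) on the tray's floor inside its walls (all of step 1 and all of step 2 and distance of wide_weight_mid from where it was at the start of the episode below 0.06 m and (angle between narrow_weight_mid's own z axis and vertical below 0.2 rad or angle between narrow_weight_mid's own z axis and vertical above 2.94 rad)); the robot touches nothing.
It also fails if it takes over 64 s, if anything falls off the work surface, if the arm or the gripper's body presses on something with over 40 N, if the wrist force passes 120 N, or if a joint passes its speed limit or range.

### The arm

A 7-joint arm with a two-finger parallel gripper is mounted at the origin on a cart in front of the work surface, level with it; the furniture and walls round the work are solid. World frame = base frame: x ahead of the robot, y to its left, z up, the work surface at z = 0. Lengths are in m, angles in degrees, forces in N, time in s.
With the tool pointing down it reaches from about 0.4 to 0.875 m from the base axis. Payload 6.5 kg.
Tool frame: the origin (TCP) lies at the very end of the fingers, on their centre line; the grasp point (between the pads) lies 19 mm behind it (bot.hold_point_z is the distance from the TCP to the grasp point, in m); z points along the fingers, y is the line along which they close (so a half turn about z gives the same grasp; the last joint's range is limited). The gripper opens to 85 mm and grips with 20 to 120 N. Pads are 22 mm wide; open, the fingers measure 114 mm over their backs; the gripper's body (76 mm by 85 mm) begins 54 mm behind the grasp point. The pads swing forward as they close: fully open they stand 13 mm farther back than shut.
Start: joints at [70.52, 30.733, -0.252, 88.115, 0.149, 61.152, -4.079], TCP at [0.176, -0.626, 0.231] pointing down, gripper open.
Joint ranges: [-154.64, 154.64], [-21.42, 123.67], [-72.66, 72.17], [13.99, 137.28], [-74.86, 254.86], [10.95, 109.41], [-158.01, 158.01]. Speed limits (degrees/s): [136.94, 136.94, 180, 180, 180, 180, 180].

### API

Orientations are given as a 3x3 rotation matrix whose columns are the frame's x, y, z axes.
In Python, from station import bot gives the robot as it stands.
- The arm moves only by the shell command python3 -m crank 'ROWS' [OPENING] [FORCE]. ROWS is JSON, a list of rows, each an object of numbers: "dx", "dy", "dz": the shift along the tool's x, y, z in cm; "rx", "ry", "rz": the turn, a rotation vector about the tool's x, y, z in rad. In form: [{"dx": .., "dy": .., "dz": .., "rx": .., "ry": .., "rz": ..}, ...]. A call has 1 to 8 rows; each row is the pose to reach, as a shift and turn from the pose commanded when the call began, along the tool's axes at that moment; what a row does not reach only later rows make up. A row lasts 1/10 s, in which the tool goes at most 50 mm and 8.59 degrees, less where a joint would pass 70% of its speed; a pose out of reach is approached as far as the arm can. A call with a gripper value outside its range is refused whole. OPENING is the opening, from -1 (shut) to 1 (fully open), so that 0 is half open, set as the call begins (- or left out, the last holds). The fingers move at their own pace and stop on an object; FORCE is the grip in N (left out, the last holds). Time passes only in rows, so rows that repeat a pose let the fingers close. It gives the time, the measured TCP pose, the force, the opening and the grip force at its end, in the units of the state.
- bot.get_obs(): the state, without advancing time (a new reading comes with each control period).
- bot.snapshot(name): name is "scene" or "side" or "wrist"; returns a dict with "frame" (384x512x3 uint8, red, green, blue), "intrinsics" (3x3 intrinsics, pixels), "T" (4x4, takes a point from camera to world coordinates); the wrist camera has in their place "mount" (4x4, takes a point from camera to tool coordinates, whose origin is the TCP and whose axes are the flange's). Camera axes: x right, y up, looking along -z (the intrinsics and any distortion apply to the point x, -y, -z); pixel columns grow to the right and rows downward; lengths in m; the calibration is good to about 2 mm. A picture is of the moment at which its call begins: read the wrist's pose just before it. There is no depth.
- bot.sign_off(): hands the job in; it is judged then, once.
The state is a dict: "t": time; "q": joint angles; "joint_velocities": joint speeds; "effort": joint torques, N m; "eef_pos": TCP position; "tool_rot": TCP orientation; "contact_force": force on the tool from outside, world axes, zero at the start; "ft_torque": the same for the moment, N m; "width": finger opening in m; "grip_force": force on a finger pad.
Only numpy, scipy, OpenCV 4.12 (cv2) and the standard library are available. Lean on these libraries where they do the work, as an engineer would, in place of code of your own. Each camera call takes 0.05 s, during which the arm holds its last target. There are 200 camera calls.

## Working session

There is one attempt and no reset: what is moved stays moved. The work goes in short steps, Python scripts to look and compute and a shell command to move; the robot and the scene stay as the last step left them, time stands still between calls to the robot, and variables do not carry over. Pictures are saved under pics/ and viewed, at most 10 in all, crops included, and the job is handed in when it is done.

```bash
mkdir -p pics; ls
cat > h.py <<'E'
import numpy as np, cv2
from station import bot
def snap(name,fn):
    o=bot.get_obs(); s=bot.snapshot(name)
    cv2.imwrite('pics/'+fn,s['frame'][:,:,::-1])
    K=np.array(s['intrinsics'])
    if name=='wrist':
        T=np.eye(4);T[:3,:3]=o['tool_rot'];T[:3,3]=o['eef_pos'];T=T@np.array(s['mount'])
    else: T=np.array(s['T'])
    np.savez('pics/'+fn+'.npz',K=K,T=T); return s,K,T
def ray(fn,u,v,z):
    d=np.load('pics/'+fn+'.npz');K,T=d['K'],d['T']
    r=np.linalg.inv(K)@[u,v,1]; r=T[:3,:3]@[r[0],-r[1],-r[2]]
    return T[:3,3]+r*(z-T[2,3])/r[2]
def rel(p):
    "tool-axes shift (cm) to bring TCP to p"
    o=bot.get_obs(); return np.array(o['tool_rot']).T@(np.array(p)-o['eef_pos'])*100
E
python3 - <<'E'
from h import *
a=snap('scene','a.png');b=snap('side','b.png')
print(a[0].keys(),a[1],a[2],b[2]);o=bot.get_obs();print(o)
cv2.imwrite('pics/ab.png',cv2.resize(np.vstack([a[0]['frame'],b[0]['frame']])[:,:,::-1],None,fx=.78,fy=.78))
for n in 'ab': pass
E
```

```text
pics
dict_keys(['frame', 'intrinsics', 'T']) [[446.43233432   0.         248.76429942]
 [  0.         446.43233432 190.6552042 ]
 [  0.           0.           1.        ]] [[-0.68842406  0.30705416 -0.65710734 -0.31051646]
 [-0.72497234 -0.31888133  0.61051602  0.7565058 ]
 [-0.02207778  0.89667856  0.44213135  0.62518889]
 [ 0.          0.          0.          1.        ]] [[-0.97182367  0.11620783 -0.20507194  0.30489106]
 [-0.23565428 -0.46025516  0.8559394   0.83875918]
 [ 0.00508145  0.88014824  0.47467173  0.52876646]
 [ 0.          0.          0.          1.        ]]
{'t': 0.1, 'q': array([70.51930156, 30.7738531 , -0.25410137, 88.16412881,  0.1473737 ,
       61.150834  , -4.08122486]), 'joint_velocities': array([ 0.0980973 , -0.17106122, -0.01769441, -0.15215683,  0.02741912,
       -0.0045458 , -0.03995436]), 'effort': array([ 2.52401740e-03, -5.84576440e+01,  1.05188068e+00, -2.59779596e+01,
        1.26738165e-02,  4.61383912e-03,  3.06453478e-05]), 'eef_pos': array([ 0.17559878, -0.62525414,  0.23049901]), 'tool_rot': array([[ 9.62743161e-01,  2.70416992e-01, -5.05351645e-04],
       [ 2.70417449e-01, -9.62742060e-01,  1.45947473e-03],
       [-9.18565172e-05, -1.54175521e-03, -9.99998807e-01]]), 'contact_force': array([-0.07649313,  0.46902764, -0.37714327]), 'ft_torque': array([-0.02212447,  0.02637262,  0.01694397]), 'grip_force': 0.0, 'width': 0.08541227587431738}
```

View pics/a.png

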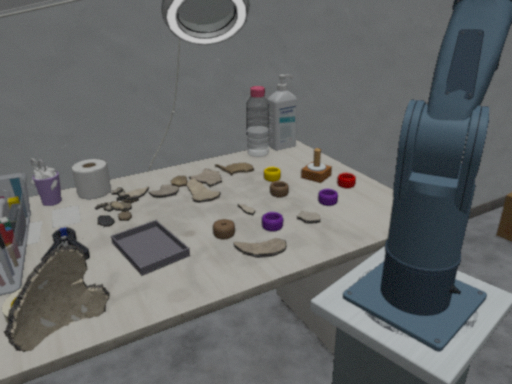

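View pics/b.png

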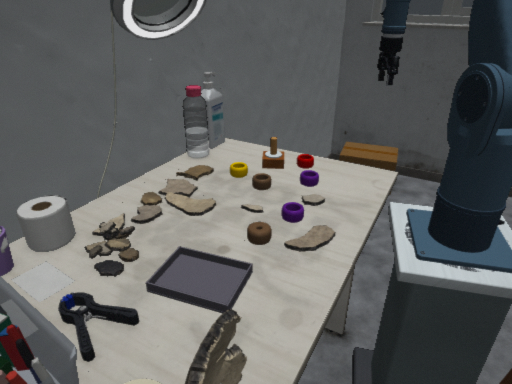

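The scene and side views show two brown rings: scene (279,188) / side (262,181), and scene (224,228) / side (259,232). The look-alikes are purple (272,221) and (328,197), yellow (272,174) and red (347,180). The gauge stand is at scene (317,170) and the tray at (150,246). I'll enlarge to see which brown ring has the wide hole.

Run:
```python
from h import *
b=cv2.imread('pics/b.png')[130:250,225:345]; a=cv2.imread('pics/a.png')[140:245,205:365]
A=cv2.resize(a,None,fx=5,fy=5,interpolation=2)[:, :800]
b=cv2.resize(b,None,fx=4.9,fy=4.9,interpolation=2)
cv2.imwrite('pics/c.png',A);cv2.imwrite('pics/d.png',b)
for n,f,u,v,z in [('wide','a.png',279,188,.018),('wide','b.png',262,181,.018),('nar','a.png',224,228,.018),('nar','b.png',259,232,.018),('handle','a.png',317,150,.1),('handle','b.png',273.5,138,.1),
 ('t','a.png',150,223,.024),('t','a.png',188,249,.024),('t','a.png',148,271,.024),('t','a.png',112,241,.024),
 ('t','b.png',181,249,.024),('t','b.png',252,266,.024),('t','b.png',226,308,.024),('t','b.png',148,286,.024)]: 
  p=ray(f,u,v,z);print(n,f,p.round(3),np.hypot(p[0],p[1]).round(3))
```

```text
wide a.png [ 0.538 -0.16   0.018] 0.561
wide b.png [ 0.533 -0.159  0.018] 0.556
nar a.png [0.478 0.117 0.018] 0.492
nar b.png [0.477 0.116 0.018] 0.49
handle a.png [ 0.526 -0.327  0.1  ] 0.62
handle b.png [ 0.533 -0.328  0.1  ] 0.626
t a.png [0.632 0.245 0.024] 0.678
t a.png [0.457 0.248 0.024] 0.521
t a.png [0.45  0.365 0.024] 0.58
t a.png [0.623 0.362 0.024] 0.721
t b.png [0.629 0.232 0.024] 0.671
t b.png [0.459 0.251 0.024] 0.523
t b.png [0.476 0.376 0.024] 0.607
t b.png [0.643 0.359 0.024] 0.736
```

View pics/c.png

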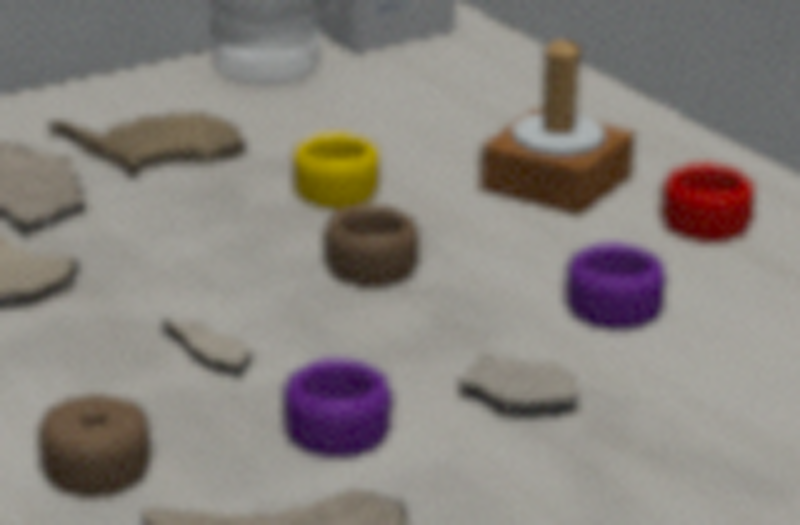

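View pics/d.png

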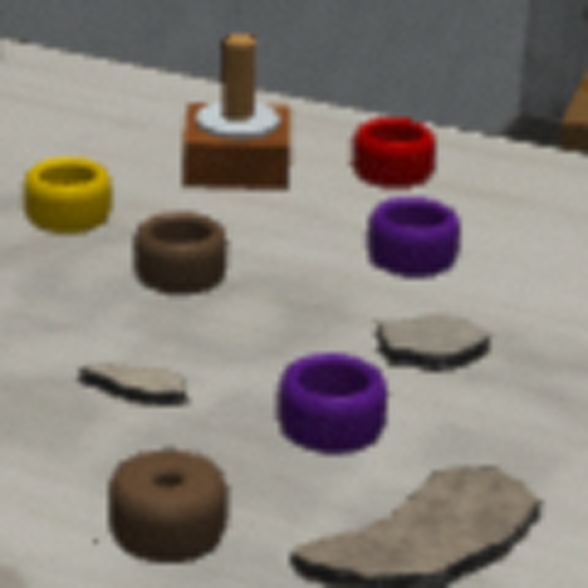

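Confirmed. The wide hole is the brown ring at scene (279,188), which is 38/60 open. The narrow one is the brown ring at (224,228), with a tiny hole. The gauge handle top is at about (0.53,-0.328), and both views agree. I'll move above the gauge.

```bash
python3 -m crank '[{"dx":42.1,"dy":-19.1,"dz":2},{"dx":42.1,"dy":-19.1,"dz":2},{"dx":42.1,"dy":-19.1,"dz":2},{"dx":42.1,"dy":-19.1,"dz":2},{"dx":42.1,"dy":-19.1,"dz":2},{"dx":42.1,"dy":-19.1,"dz":2},{"dx":42.1,"dy":-19.1,"dz":2},{"dx":42.1,"dy":-19.1,"dz":2}]'
```

```text
schema error: expected keys dx, dy, dz, rx, ry, rz
```

```bash
python3 -m crank '[{"dx":42.1,"dy":-19.1,"dz":2,"rx":0,"ry":0,"rz":0},{"dx":42.1,"dy":-19.1,"dz":2,"rx":0,"ry":0,"rz":0},{"dx":42.1,"dy":-19.1,"dz":2,"rx":0,"ry":0,"rz":0},{"dx":42.1,"dy":-19.1,"dz":2,"rx":0,"ry":0,"rz":0},{"dx":42.1,"dy":-19.1,"dz":2,"rx":0,"ry":0,"rz":0},{"dx":42.1,"dy":-19.1,"dz":2,"rx":0,"ry":0,"rz":0},{"dx":42.1,"dy":-19.1,"dz":2,"rx":0,"ry":0,"rz":0},{"dx":42.1,"dy":-19.1,"dz":2,"rx":0,"ry":0,"rz":0}]'
```

```text
t: 0.9
eef_pos: [0.4825, -0.3668, 0.2136]
tool_rot: [[0.963, 0.27, -0.001], [0.27, -0.963, 0.0], [-0.0, -0.0, -1.0]]
contact_force: [0.1, -0.7, 0.4]
width: 0.0854
grip_force: 0.0
```

```bash
python3 -m crank '[{"dx":3,"dy":-1.3,"dz":0,"rx":0,"ry":0,"rz":0},{"dx":3,"dy":-1.3,"dz":0,"rx":0,"ry":0,"rz":0},{"dx":3,"dy":-1.3,"dz":0,"rx":0,"ry":0,"rz":0},{"dx":3,"dy":-1.3,"dz":0,"rx":0,"ry":0,"rz":0}]'
python3 - <<'E'
from h import *
s,K,T=snap('wrist','w1.png'); print(bot.get_obs()['eef_pos'],s['mount'],K[0])
def proj(p):
    c=T[:3,:3].T@(np.array(p)-T[:3,3]); u=K@[c[0],-c[1],-c[2]]; return u[:2]/u[2]
print(proj([.529,-.328,.1]),proj([.535,-.16,.036]))
E
```

```text
t: 1.3
eef_pos: [0.5054, -0.3491, 0.2137]
tool_rot: [[0.963, 0.268, -0.001], [0.268, -0.963, -0.001], [-0.001, 0.0, -1.0]]
contact_force: [-0.2, -0.6, 0.5]
width: 0.0856
grip_force: 0.0
[ 0.50535025 -0.34935362  0.21381959] [[-2.90010676e-04  9.45802559e-01  3.24742105e-01  8.44660635e-02]
 [ 9.99999933e-01  3.46325956e-04 -1.15615800e-04 -6.20167680e-04]
 [-2.21816339e-04  3.24742050e-01 -9.45802597e-01 -1.42954170e-01]
 [ 0.00000000e+00  0.00000000e+00  0.00000000e+00  1.00000000e+00]] [288.52498713   0.         252.57512948]
[237.70665989 162.46653144] [ 88.10732983 102.06567304]
```

View pics/w1.png

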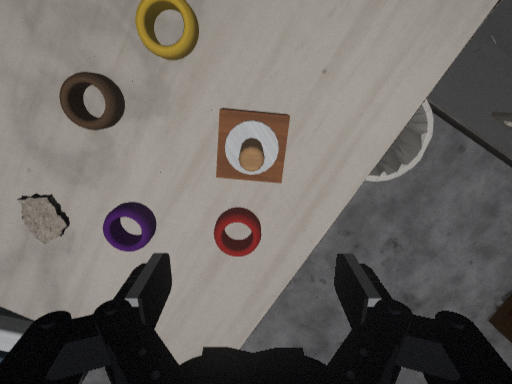

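The wrist view shows the handle top at about (251,159), the flange centre at (252,147), and the wide brown ring at (93,100).

Run:
```python
from h import *
print(ray('w1.png',251,159,.1),ray('w1.png',252,147,.04),ray('w1.png',93,100,.036))
print(rel([*ray('w1.png',251.5,153,.07)[:2],.056]))
```

```text
[ 0.53528196 -0.33873252  0.1       ] [ 0.53636015 -0.33927263  0.04      ] [ 0.53847975 -0.16478162  0.036     ]
[ 3.17270965 -0.19064065 15.77814775]
```

```bash
python3 -m crank '[{"dx":3.2,"dy":-0.2,"dz":4,"rx":0,"ry":0,"rz":0},{"dx":3.2,"dy":-0.2,"dz":6,"rx":0,"ry":0,"rz":0},{"dx":3.2,"dy":-0.2,"dz":9,"rx":0,"ry":0,"rz":0},{"dx":3.2,"dy":-0.2,"dz":12,"rx":0,"ry":0,"rz":0},{"dx":3.2,"dy":-0.2,"dz":14.5,"rx":0,"ry":0,"rz":0},{"dx":3.2,"dy":-0.2,"dz":15.6,"rx":0,"ry":0,"rz":0},{"dx":3.2,"dy":-0.2,"dz":15.6,"rx":0,"ry":0,"rz":0},{"dx":3.2,"dy":-0.2,"dz":15.6,"rx":0,"ry":0,"rz":0}]'
python3 -m crank '[{"dx":0,"dy":0,"dz":0,"rx":0,"ry":0,"rz":0},{"dx":0,"dy":0,"dz":0,"rx":0,"ry":0,"rz":0},{"dx":0,"dy":0,"dz":0,"rx":0,"ry":0,"rz":0},{"dx":0,"dy":0,"dz":0,"rx":0,"ry":0,"rz":0},{"dx":0,"dy":0,"dz":0,"rx":0,"ry":0,"rz":0},{"dx":0,"dy":0,"dz":0,"rx":0,"ry":0,"rz":0},{"dx":0,"dy":0,"dz":0,"rx":0,"ry":0,"rz":0},{"dx":0,"dy":0,"dz":0,"rx":0,"ry":0,"rz":0}]' -1 35
```

```text
t: 2.15
eef_pos: [0.5374, -0.3382, 0.0591]
tool_rot: [[0.963, 0.27, 0.001], [0.27, -0.963, -0.001], [0.001, 0.001, -1.0]]
contact_force: [0.1, 0.4, 1.1]
width: 0.0851
grip_force: 0.0
t: 2.95
eef_pos: [0.5374, -0.3375, 0.0585]
tool_rot: [[0.963, 0.27, 0.001], [0.27, -0.963, -0.0], [0.0, 0.001, -1.0]]
contact_force: [-0.9, -0.2, 6.0]
width: 0.0234
grip_force: 34.7
```

Gripped (width 23.4 mm). I'll lift, then move so the wide ring is just ahead of the fingers and take a look.

```bash
python3 -m crank '[{"dx":0,"dy":0,"dz":-2,"rx":0,"ry":0,"rz":0},{"dx":0,"dy":0,"dz":-5,"rx":0,"ry":0,"rz":0},{"dx":0,"dy":0,"dz":-8.5,"rx":0,"ry":0,"rz":0},{"dx":0,"dy":-4,"dz":-8.5,"rx":0,"ry":0,"rz":0},{"dx":0,"dy":-8,"dz":-8.5,"rx":0,"ry":0,"rz":0},{"dx":0,"dy":-12,"dz":-8.5,"rx":0,"ry":0,"rz":0},{"dx":0,"dy":-15,"dz":-8.5,"rx":0,"ry":0,"rz":0},{"dx":0,"dy":-16.7,"dz":-8.5,"rx":0,"ry":0,"rz":0}]'
python3 -m crank '[{"dx":0,"dy":0,"dz":0,"rx":0,"ry":0,"rz":0},{"dx":0,"dy":0,"dz":0,"rx":0,"ry":0,"rz":0},{"dx":0,"dy":0,"dz":0,"rx":0,"ry":0,"rz":0}]'
python3 - <<'E'
from h import *
snap('wrist','w2.png')
E
```

```text
t: 3.75
eef_pos: [0.4909, -0.1734, 0.1426]
tool_rot: [[0.962, 0.273, -0.001], [0.273, -0.962, 0.001], [-0.001, -0.002, -1.0]]
contact_force: [0.9, -0.6, -1.1]
width: 0.023
grip_force: 34.7
t: 4.05
eef_pos: [0.4923, -0.1783, 0.143]
tool_rot: [[0.963, 0.268, 0.0], [0.268, -0.963, -0.001], [0.0, 0.001, -1.0]]
contact_force: [0.0, -0.8, -1.1]
width: 0.023
grip_force: 34.7
```

View pics/w2.png

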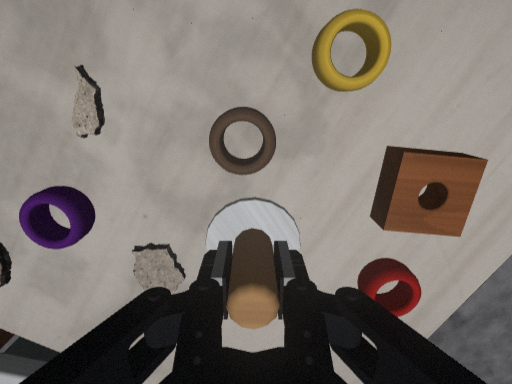

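The ring's outline and hole centre are at about (243,140), and the flange's front edge is at (254,198). I'll compute the shift and check the gauge's offset in the fingers.

Run:
```python
from h import *
p=ray('w2.png',243,140.5,.025);print(p,ray('w1.png',93,100,.025), rel([*p[:2],.0605]))
for z in(.1245,): print(rel(ray('w2.png',254,198.5,z)))
```

```text
[ 0.53573081 -0.15686275  0.025     ] [ 0.53682046 -0.15925692  0.025     ] [ 4.76818581 -0.89725806  8.24130436]
[2.76033031 0.03835011 1.84205387]
```

```bash
python3 -m crank '[{"dx":3,"dy":-0.5,"dz":0,"rx":0,"ry":0,"rz":0},{"dx":5,"dy":-0.9,"dz":0.5,"rx":0,"ry":0,"rz":0},{"dx":5,"dy":-0.9,"dz":1.5,"rx":0,"ry":0,"rz":0},{"dx":5,"dy":-0.9,"dz":3,"rx":0,"ry":0,"rz":0},{"dx":5,"dy":-0.9,"dz":5,"rx":0,"ry":0,"rz":0},{"dx":5,"dy":-0.9,"dz":6.8,"rx":0,"ry":0,"rz":0},{"dx":5,"dy":-0.9,"dz":7.8,"rx":0,"ry":0,"rz":0},{"dx":5,"dy":-0.9,"dz":8.0,"rx":0,"ry":0,"rz":0}]'
python3 -m crank '[{"dx":0,"dy":0,"dz":0,"rx":0,"ry":0,"rz":0},{"dx":0,"dy":0,"dz":0,"rx":0,"ry":0,"rz":0}]'
python3 - <<'E'
from h import *
snap('wrist','w3.png')
E
```

```text
t: 4.9
eef_pos: [0.5363, -0.155, 0.0616]
tool_rot: [[0.963, 0.269, -0.003], [0.269, -0.963, 0.0], [-0.003, -0.001, -1.0]]
contact_force: [-0.2, 0.7, -0.5]
width: 0.0227
grip_force: 34.7
t: 5.1
eef_pos: [0.5382, -0.1547, 0.0637]
tool_rot: [[0.963, 0.27, 0.001], [0.27, -0.963, -0.0], [0.001, 0.001, -1.0]]
contact_force: [-0.0, 0.1, -0.6]
width: 0.0235
grip_force: 34.7
```

View pics/w3.png

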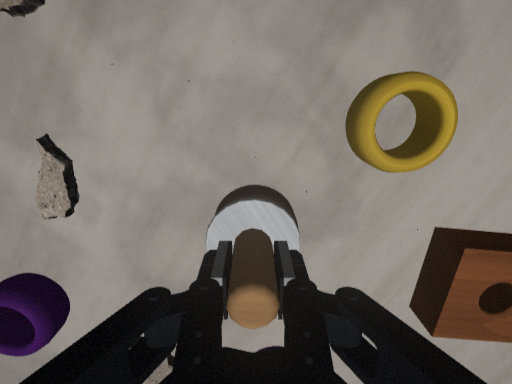

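The flange covers the ring almost concentrically. The pin end is at z≈13 mm with no contact force, so it is inside the hole. I'll lower the last 3 mm and release.

```bash
python3 -m crank '[{"dx":0,"dy":0,"dz":0.2,"rx":0,"ry":0,"rz":0},{"dx":0,"dy":0,"dz":0.3,"rx":0,"ry":0,"rz":0},{"dx":0,"dy":0,"dz":0.3,"rx":0,"ry":0,"rz":0},{"dx":0,"dy":0,"dz":0.3,"rx":0,"ry":0,"rz":0}]'
python3 - <<'E'
from h import *
print(rel(ray('w3.png',254,198.5,.045)),rel(ray('w3.png',256,186,.03)))
p=ray('a.png',272,221,.018);print('purple',p,ray('a.png',262,247,0))
E
```

```text
t: 5.55
eef_pos: [0.538, -0.1544, 0.0605]
tool_rot: [[0.963, 0.27, 0.001], [0.27, -0.963, -0.0], [0.001, 0.0, -1.0]]
contact_force: [-0.4, 0.4, 4.4]
width: 0.023
grip_force: 35.1
[2.75676666 0.06302117 1.54726211] [3.07640587 0.19850942 3.04750529]
purple [0.41248715 0.00199022 0.018     ] [0.36188751 0.09105148 0.        ]
```

Seated with 4.4 N contact. Release and rise, then move towards the narrow weight at (0.477,0.116). World delta (-0.061,0.270) is tool dx +1.4, dy -27.7. I'll stop with the ring about 5 cm ahead for a look.

```bash
python3 -m crank '[{"dx":0,"dy":0,"dz":0,"rx":0,"ry":0,"rz":0},{"dx":0,"dy":0,"dz":0,"rx":0,"ry":0,"rz":0},{"dx":0,"dy":0,"dz":0,"rx":0,"ry":0,"rz":0},{"dx":0,"dy":0,"dz":0,"rx":0,"ry":0,"rz":0},{"dx":0,"dy":0,"dz":0,"rx":0,"ry":0,"rz":0},{"dx":0,"dy":0,"dz":0,"rx":0,"ry":0,"rz":0}]' 1
python3 -m crank '[{"dx":0,"dy":0,"dz":-1,"rx":0,"ry":0,"rz":0},{"dx":0,"dy":0,"dz":-4,"rx":0,"ry":0,"rz":0},{"dx":0,"dy":0,"dz":-8,"rx":0,"ry":0,"rz":0},{"dx":0,"dy":0,"dz":-11,"rx":0,"ry":0,"rz":0},{"dx":0,"dy":0,"dz":-12,"rx":0,"ry":0,"rz":0},{"dx":0,"dy":0,"dz":-12,"rx":0,"ry":0,"rz":0}]'
python3 -m crank '[{"dx":-1,"dy":-4,"dz":0,"rx":0,"ry":0,"rz":0},{"dx":-2,"dy":-8.5,"dz":0,"rx":0,"ry":0,"rz":0},{"dx":-3,"dy":-13,"dz":0,"rx":0,"ry":0,"rz":0},{"dx":-3.5,"dy":-17.5,"dz":0,"rx":0,"ry":0,"rz":0},{"dx":-3.5,"dy":-22,"dz":0,"rx":0,"ry":0,"rz":0},{"dx":-3.5,"dy":-26,"dz":0,"rx":0,"ry":0,"rz":0},{"dx":-3.5,"dy":-27.7,"dz":0,"rx":0,"ry":0,"rz":0},{"dx":-3.5,"dy":-27.7,"dz":0,"rx":0,"ry":0,"rz":0}]'
python3 -m crank '[{"dx":0,"dy":0,"dz":0,"rx":0,"ry":0,"rz":0},{"dx":0,"dy":0,"dz":0,"rx":0,"ry":0,"rz":0}]'
python3 - <<'E'
from h import *
s=snap('wrist','w4.png')[0]['frame']; b=snap('scene','a2.png')[0]['frame']
x=cv2.resize(b[100:260,100:356],(512,320),interpolation=2)
cv2.imwrite('pics/w4v.png',np.vstack([s[:270],x])[:,:,::-1])
E
```

```text
t: 6.15
eef_pos: [0.5376, -0.1542, 0.0599]
tool_rot: [[0.963, 0.27, -0.0], [0.27, -0.963, 0.0], [-0.0, -0.0, -1.0]]
contact_force: [0.3, 0.3, -0.0]
width: 0.0856
grip_force: 0.0
t: 6.75
eef_pos: [0.5387, -0.1545, 0.182]
tool_rot: [[0.963, 0.27, 0.004], [0.27, -0.963, -0.001], [0.003, 0.002, -1.0]]
contact_force: [-0.3, -0.3, -0.5]
width: 0.0851
grip_force: 0.0
t: 7.55
eef_pos: [0.4272, 0.1055, 0.1789]
tool_rot: [[0.961, 0.276, -0.003], [0.276, -0.961, 0.0], [-0.002, -0.001, -1.0]]
contact_force: [0.4, 0.3, 0.1]
width: 0.085
grip_force: 0.0
t: 7.75
eef_pos: [0.429, 0.1014, 0.1794]
tool_rot: [[0.963, 0.268, -0.001], [0.268, -0.963, -0.001], [-0.001, 0.0, -1.0]]
contact_force: [-0.6, -0.4, 0.1]
width: 0.0856
grip_force: 0.0
```

View pics/w4v.png

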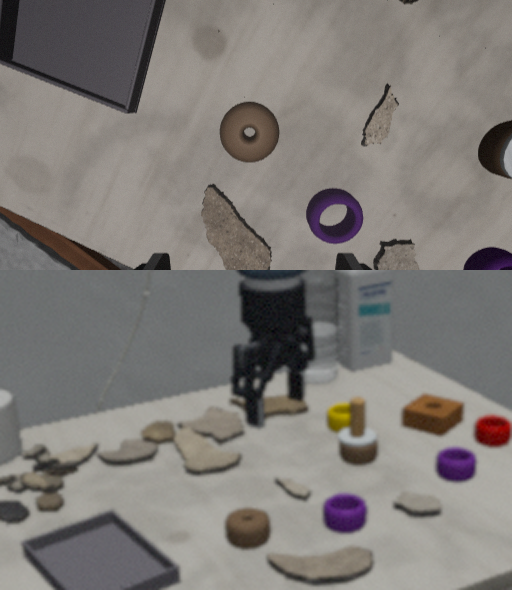

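The gauge stands in the wide ring (lower picture). The narrow ring is centred at (249.5,131.5) in the wrist view, and nothing is near the finger paths.

Run:
```python
from h import *
p=ray('w4.png',249.5,131.5,.03);print(p,rel([*p[:2],.005]),bot.hold_point_z,bot.get_obs()['q'])
print(ray('w4.png',134,112,.0),ray('w4.png',165,0,.024))
```

```text
[0.47799972 0.11878151 0.03      ] [ 5.17524853 -0.35088876 17.46258657] 0.0187 [ -5.83760619  15.64484209 -15.34730031 120.43450725   5.85196632
  44.64427209 -99.26171456]
[0.46127049 0.24301054 0.        ] [0.56754929 0.22102492 0.024     ]
```

```bash
python3 -m crank '[{"dx":3,"dy":-0.3,"dz":2,"rx":0,"ry":0,"rz":0},{"dx":5.2,"dy":-0.35,"dz":5,"rx":0,"ry":0,"rz":0},{"dx":5.2,"dy":-0.35,"dz":9,"rx":0,"ry":0,"rz":0},{"dx":5.2,"dy":-0.35,"dz":12,"rx":0,"ry":0,"rz":0},{"dx":5.2,"dy":-0.35,"dz":14.5,"rx":0,"ry":0,"rz":0},{"dx":5.2,"dy":-0.35,"dz":16.5,"rx":0,"ry":0,"rz":0},{"dx":5.2,"dy":-0.35,"dz":17.4,"rx":0,"ry":0,"rz":0},{"dx":5.2,"dy":-0.35,"dz":17.4,"rx":0,"ry":0,"rz":0}]'
python3 -m crank '[{"dx":0,"dy":0,"dz":0,"rx":0,"ry":0,"rz":0},{"dx":0,"dy":0,"dz":0,"rx":0,"ry":0,"rz":0},{"dx":0,"dy":0,"dz":0,"rx":0,"ry":0,"rz":0},{"dx":0,"dy":0,"dz":0,"rx":0,"ry":0,"rz":0},{"dx":0,"dy":0,"dz":0,"rx":0,"ry":0,"rz":0},{"dx":0,"dy":0,"dz":0,"rx":0,"ry":0,"rz":0}]' -1 40
```

```text
t: 8.65
eef_pos: [0.4776, 0.1196, 0.0051]
tool_rot: [[0.963, 0.27, -0.002], [0.27, -0.963, -0.001], [-0.002, 0.0, -1.0]]
contact_force: [1.0, -0.7, 0.6]
width: 0.0851
grip_force: 0.0
t: 9.25
eef_pos: [0.4791, 0.1203, 0.0075]
tool_rot: [[0.963, 0.27, 0.002], [0.27, -0.963, 0.0], [0.002, 0.0, -1.0]]
contact_force: [-0.9, -1.5, 5.1]
width: 0.0591
grip_force: 42.3
```

```bash
python3 -m crank '[{"dx":0,"dy":0,"dz":-2,"rx":0,"ry":0,"rz":0},{"dx":0,"dy":0,"dz":-5,"rx":0,"ry":0,"rz":0},{"dx":0,"dy":0,"dz":-9,"rx":0,"ry":0,"rz":0},{"dx":0,"dy":-3,"dz":-12,"rx":0,"ry":0,"rz":0},{"dx":1,"dy":-7,"dz":-12,"rx":0,"ry":0,"rz":0},{"dx":2,"dy":-11,"dz":-12,"rx":0,"ry":0,"rz":0},{"dx":2,"dy":-14,"dz":-12,"rx":0,"ry":0,"rz":0},{"dx":2,"dy":-15,"dz":-12,"rx":0,"ry":0,"rz":0}]'
python3 -m crank '[{"dx":0,"dy":0,"dz":0,"rx":0,"ry":0,"rz":0},{"dx":0,"dy":0,"dz":0,"rx":0,"ry":0,"rz":0}]'
python3 - <<'E'
from h import *
snap('wrist','w5.png')
E
```

```text
t: 10.05
eef_pos: [0.4556, 0.2745, 0.1271]
tool_rot: [[0.961, 0.275, 0.001], [0.275, -0.961, 0.003], [0.002, -0.003, -1.0]]
contact_force: [0.0, 0.8, -0.8]
width: 0.0589
grip_force: 44.5
t: 10.25
eef_pos: [0.4572, 0.2686, 0.1261]
tool_rot: [[0.963, 0.269, 0.0], [0.269, -0.963, -0.001], [-0.0, 0.001, -1.0]]
contact_force: [0.9, -0.4, -0.4]
width: 0.0591
grip_force: 44.4
```

View pics/w5.png

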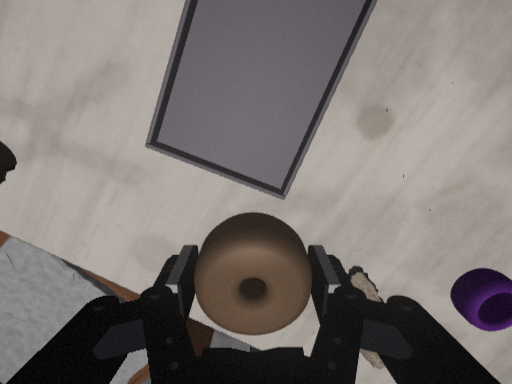

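Ring held. The tray's near corners are at (284,196) and (148,145), and its right edge runs up to (376,0).

Run:
```python
from h import *
a,b,c=[ray('w5.png',*p,.02)[:2] for p in((284,196),(148,145),(376,0))]
s=b-a; d=np.array([s[1],-s[0]])/np.linalg.norm(s); e=(c-a)/np.linalg.norm(c-a)
print(a,b,np.linalg.norm(s),d,e)
m=(d+e)/np.linalg.norm(d+e); ctr=(a+b)/2+.09*m; print(ctr,np.degrees(np.arctan2(m[1],m[0])))
print(rel([*ctr,.12]))
```

```text
[0.46389132 0.24113329] [0.47669454 0.36786588] 0.12737767166045577 [ 0.99493566 -0.10051383] [ 0.99332082 -0.11538522]
[0.55976698 0.29478386] -6.1973023679708845
[10.57227958  0.17624595  0.60180386]
```

```bash
python3 -m crank '[{"dx":2,"dy":0,"dz":0,"rx":0,"ry":0,"rz":0.12},{"dx":5,"dy":0.1,"dz":0,"rx":0,"ry":0,"rz":0.26},{"dx":8,"dy":0.2,"dz":0,"rx":0,"ry":0,"rz":0.4},{"dx":10,"dy":0.2,"dz":0,"rx":0,"ry":0,"rz":0.54},{"dx":10.6,"dy":0.2,"dz":0,"rx":0,"ry":0,"rz":0.68},{"dx":10.6,"dy":0.2,"dz":0,"rx":0,"ry":0,"rz":0.82},{"dx":10.6,"dy":0.2,"dz":0,"rx":0,"ry":0,"rz":0.95},{"dx":10.6,"dy":0.2,"dz":0,"rx":0,"ry":0,"rz":1.05}]'
python3 -m crank '[{"dx":0,"dy":0,"dz":0,"rx":0,"ry":0,"rz":0.13},{"dx":0,"dy":0,"dz":0,"rx":0,"ry":0,"rz":0.27},{"dx":0,"dy":0,"dz":0,"rx":0,"ry":0,"rz":0.41},{"dx":0,"dy":0,"dz":0,"rx":0,"ry":0,"rz":0.55},{"dx":0,"dy":0,"dz":0,"rx":0,"ry":0,"rz":0.69},{"dx":0,"dy":0,"dz":0,"rx":0,"ry":0,"rz":0.82},{"dx":0,"dy":0,"dz":0,"rx":0,"ry":0,"rz":0.9},{"dx":0,"dy":0,"dz":0,"rx":0,"ry":0,"rz":0.9}]'
python3 -m crank '[{"dx":0,"dy":0,"dz":0,"rx":0,"ry":0,"rz":0},{"dx":0,"dy":0,"dz":0,"rx":0,"ry":0,"rz":0}]'
python3 -c "
from h import *
print(rel([.56,.295,.0125]))"
```

```text
t: 11.1
eef_pos: [0.5603, 0.2941, 0.1259]
tool_rot: [[0.709, -0.705, -0.001], [-0.705, -0.709, -0.0], [-0.0, 0.0, -1.0]]
contact_force: [-0.3, -0.7, -2.8]
width: 0.0592
grip_force: 44.5
t: 11.9
eef_pos: [0.5512, 0.2534, 0.0957]
tool_rot: [[-0.057, -0.998, 0.015], [-0.997, 0.057, 0.053], [-0.054, -0.012, -0.998]]
contact_force: [0.1, -1.2, -1.3]
width: 0.0588
grip_force: 45.8
t: 12.1
eef_pos: [0.5534, 0.2585, 0.0984]
tool_rot: [[-0.048, -0.999, 0.019], [-0.997, 0.049, 0.057], [-0.058, -0.016, -0.998]]
contact_force: [-0.3, 0.3, -1.6]
width: 0.059
grip_force: 45.8
[-3.17197915 -0.34498741  8.79175045]
```

```bash
python3 -m crank '[{"dx":0,"dy":0,"dz":0,"rx":0,"ry":0,"rz":-0.12},{"dx":0,"dy":0,"dz":0,"rx":0,"ry":0,"rz":-0.25},{"dx":0,"dy":0,"dz":0,"rx":0,"ry":0,"rz":-0.35},{"dx":0,"dy":0,"dz":0,"rx":0,"ry":0,"rz":-0.35},{"dx":0,"dy":0,"dz":0,"rx":0,"ry":0,"rz":-0.35}]'
python3 -c "
from h import *
print(rel([.56,.295,.0125]),bot.get_obs()['q'].round(1))"
```

```text
t: 12.6
eef_pos: [0.5529, 0.2588, 0.0982]
tool_rot: [[0.295, -0.955, 0.018], [-0.954, -0.293, 0.057], [-0.049, -0.035, -0.998]]
contact_force: [0.0, 1.2, -1.0]
width: 0.0589
grip_force: 45.8
[-2.82519872 -1.44531291  8.77074545] [ -70.7   59.8   69.6  104.3  -66.7   65.7 -139.3]
```

The redundant arm wound up because +rz drives joint 7 towards its limit. I'll unwind the other way, raising the tool a little.

```bash
python3 -m crank '[{"dx":0,"dy":0,"dz":0,"rx":0,"ry":0,"rz":-0.12},{"dx":0,"dy":0,"dz":-0.5,"rx":0,"ry":0,"rz":-0.26},{"dx":0,"dy":0,"dz":-1,"rx":0,"ry":0,"rz":-0.4},{"dx":0,"dy":0,"dz":-1.5,"rx":0,"ry":0,"rz":-0.54},{"dx":0,"dy":0,"dz":-2,"rx":0,"ry":0,"rz":-0.68},{"dx":0,"dy":0,"dz":-2,"rx":0,"ry":0,"rz":-0.82},{"dx":0,"dy":0,"dz":-2,"rx":0,"ry":0,"rz":-0.96},{"dx":0,"dy":0,"dz":-2,"rx":0,"ry":0,"rz":-1.1}]'
python3 -c "
from h import *
print(rel([.56,.295,.0125]),bot.get_obs()['q'].round(1))"
```

```text
t: 13.4
eef_pos: [0.5523, 0.2571, 0.1178]
tool_rot: [[0.986, -0.165, 0.018], [-0.166, -0.984, 0.056], [0.009, -0.059, -0.998]]
contact_force: [-0.4, 0.3, -1.5]
width: 0.0591
grip_force: 45.8
[ 0.0395042  -3.24006553 10.73535717] [-67.5  50.7  61.1 103.8 -56.1  59.  -82.6]
```

```bash
python3 -m crank '[{"dx":0,"dy":-1,"dz":0,"rx":-0.03,"ry":-0.01,"rz":0},{"dx":0,"dy":-3.2,"dz":0,"rx":-0.06,"ry":-0.01,"rz":0},{"dx":0,"dy":-3.2,"dz":0,"rx":-0.06,"ry":-0.01,"rz":0}]'
python3 -m crank '[{"dx":0,"dy":0,"dz":0,"rx":0,"ry":0,"rz":-0.13},{"dx":0,"dy":0,"dz":0,"rx":0,"ry":0,"rz":-0.27},{"dx":0,"dy":0,"dz":0,"rx":0,"ry":0,"rz":-0.41},{"dx":0,"dy":0,"dz":0,"rx":0,"ry":0,"rz":-0.55},{"dx":0,"dy":0,"dz":0,"rx":0,"ry":0,"rz":-0.69},{"dx":0,"dy":0,"dz":0,"rx":0,"ry":0,"rz":-0.8},{"dx":0,"dy":0,"dz":0,"rx":0,"ry":0,"rz":-0.8}]'
python3 -c "
from h import *
print(rel([.56,.295,.0125]),bot.get_obs()['q'].round(1))"
```

```text
t: 13.7
eef_pos: [0.5577, 0.2935, 0.1192]
tool_rot: [[0.986, -0.165, -0.002], [-0.165, -0.986, 0.0], [-0.002, -0.0, -1.0]]
contact_force: [0.1, 1.0, -1.1]
width: 0.0593
grip_force: 45.8
t: 14.4
eef_pos: [0.5577, 0.2882, 0.1197]
tool_rot: [[0.809, 0.588, -0.002], [0.588, -0.809, -0.0], [-0.002, -0.001, -1.0]]
contact_force: [0.4, 0.1, -1.1]
width: 0.0592
grip_force: 45.8
[ 0.6063198  -0.40563805 10.72093346] [-65.5  48.1  52.9  98.4 -44.9  57.3 -49.7]
```

```bash
python3 -m crank '[{"dx":0.2,"dy":0,"dz":0,"rx":0,"ry":0,"rz":-0.13},{"dx":0.6,"dy":-0.4,"dz":0,"rx":0,"ry":0,"rz":-0.27},{"dx":0.6,"dy":-0.4,"dz":0,"rx":0,"ry":0,"rz":-0.41},{"dx":0.6,"dy":-0.4,"dz":0,"rx":0,"ry":0,"rz":-0.55},{"dx":0.6,"dy":-0.4,"dz":0,"rx":0,"ry":0,"rz":-0.69},{"dx":0.6,"dy":-0.4,"dz":0,"rx":0,"ry":0,"rz":-0.82},{"dx":0.6,"dy":-0.4,"dz":0,"rx":0,"ry":0,"rz":-0.82},{"dx":0.6,"dy":-0.4,"dz":0,"rx":0,"ry":0,"rz":-0.82}]'
python3 -c "
from h import *
print(rel([.56,.295,.0125]),bot.get_obs()['q'].round(1))"
```

```text
t: 15.2
eef_pos: [0.56, 0.295, 0.1193]
tool_rot: [[0.127, 0.992, -0.002], [0.992, -0.127, -0.001], [-0.001, -0.002, -1.0]]
contact_force: [-0.2, 0.6, -2.2]
width: 0.0591
grip_force: 45.8
[ 0.01336417  0.02466589 10.68070429] [-59.8  43.7  42.1  97.2 -35.3  53.3 -11. ]
```

Aligned over the tray centre, with the fingers along its long side. Now I'll lower, since the ring was gripped with TCP 7.5 mm above its underside (target z≈0.0125).

```bash
python3 -m crank '[{"dx":0,"dy":0,"dz":2,"rx":0,"ry":0,"rz":0},{"dx":0,"dy":0,"dz":5,"rx":0,"ry":0,"rz":0},{"dx":0,"dy":0,"dz":7.5,"rx":0,"ry":0,"rz":0},{"dx":0,"dy":0,"dz":9,"rx":0,"ry":0,"rz":0},{"dx":0,"dy":0,"dz":10,"rx":0,"ry":0,"rz":0},{"dx":0,"dy":0,"dz":10.5,"rx":0,"ry":0,"rz":0},{"dx":0,"dy":0,"dz":10.6,"rx":0,"ry":0,"rz":0},{"dx":0,"dy":0,"dz":10.6,"rx":0,"ry":0,"rz":0}]'
```

```text
t: 16.0
eef_pos: [0.5604, 0.2953, 0.0141]
tool_rot: [[0.121, 0.993, -0.001], [0.993, -0.121, -0.001], [-0.001, -0.001, -1.0]]
contact_force: [0.0, 0.2, -1.6]
width: 0.059
grip_force: 45.8
```

```bash
python3 -m crank '[{"dx":0,"dy":0,"dz":0.1,"rx":0,"ry":0,"rz":0},{"dx":0,"dy":0,"dz":0.2,"rx":0,"ry":0,"rz":0},{"dx":0,"dy":0,"dz":0.3,"rx":0,"ry":0,"rz":0},{"dx":0,"dy":0,"dz":0.3,"rx":0,"ry":0,"rz":0}]'
python3 -m crank '[{"dx":0,"dy":0,"dz":0,"rx":0,"ry":0,"rz":0},{"dx":0,"dy":0,"dz":0,"rx":0,"ry":0,"rz":0},{"dx":0,"dy":0,"dz":0,"rx":0,"ry":0,"rz":0},{"dx":0,"dy":0,"dz":0,"rx":0,"ry":0,"rz":0},{"dx":0,"dy":0,"dz":0,"rx":0,"ry":0,"rz":0},{"dx":0,"dy":0,"dz":0,"rx":0,"ry":0,"rz":0}]' 1
python3 -m crank '[{"dx":0,"dy":0,"dz":-1,"rx":0,"ry":0,"rz":0},{"dx":0,"dy":0,"dz":-3,"rx":0,"ry":0,"rz":0},{"dx":0,"dy":0,"dz":-7,"rx":0,"ry":0,"rz":0},{"dx":0,"dy":0,"dz":-11,"rx":0,"ry":0,"rz":0},{"dx":0,"dy":0,"dz":-14,"rx":0,"ry":0,"rz":0},{"dx":0,"dy":0,"dz":-15,"rx":0,"ry":0,"rz":0},{"dx":0,"dy":0,"dz":-15,"rx":0,"ry":0,"rz":0}]'
python3 - <<'E'
from h import *
s=snap('side','b3.png')[0]['frame']; b=snap('scene','a3.png')[0]['frame']
cv2.imwrite('pics/f.png',np.vstack([cv2.resize(s[120:320,130:350],(440,400)),cv2.resize(b[140:280,100:370],(440,200))])[:,:,::-1])
E
```

```text
t: 16.4
eef_pos: [0.5601, 0.2953, 0.0116]
tool_rot: [[0.121, 0.993, -0.002], [0.993, -0.121, -0.0], [-0.0, -0.002, -1.0]]
contact_force: [-3.9, -0.5, 7.9]
width: 0.0589
grip_force: 46.6
t: 17.0
eef_pos: [0.5598, 0.2951, 0.0103]
tool_rot: [[0.121, 0.993, -0.002], [0.993, -0.121, -0.001], [-0.001, -0.002, -1.0]]
contact_force: [0.0, -0.0, 0.6]
width: 0.0853
grip_force: 0.0
t: 17.7
eef_pos: [0.5612, 0.2957, 0.163]
tool_rot: [[0.121, 0.993, 0.001], [0.993, -0.121, 0.001], [0.001, 0.001, -1.0]]
contact_force: [-0.7, -0.0, 0.6]
width: 0.0853
grip_force: 0.0
```

View pics/f.png

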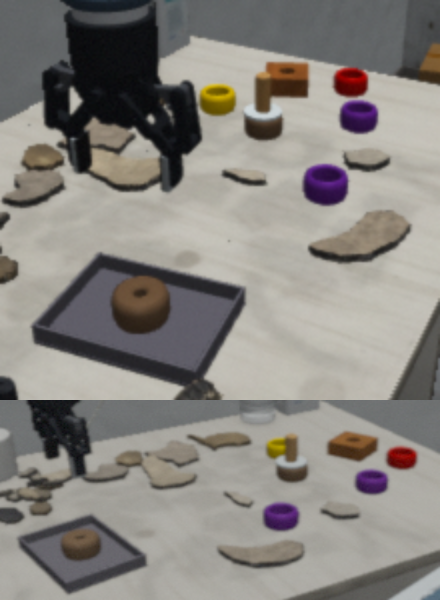

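The narrow ring lies flat in the middle of the tray (140,303), the gauge stands upright in the wide ring (263,110), and the gripper is clear of both.

```bash
python3 -m crank '[{"dx":0,"dy":0,"dz":0,"rx":0,"ry":0,"rz":0},{"dx":0,"dy":0,"dz":0,"rx":0,"ry":0,"rz":0}]' && python3 -c "
from station import bot
print(bot.sign_off())"
```

```text
t: 18.0
eef_pos: [0.5594, 0.2949, 0.1591]
tool_rot: [[0.121, 0.993, -0.004], [0.993, -0.121, -0.002], [-0.003, -0.004, -1.0]]
contact_force: [-0.3, 0.1, 0.4]
width: 0.0855
grip_force: 0.0
the job is handed in; nothing more can be done
None
```

The job is handed in at t ≈ 18 s: in the last pictures the gauge stands upright in the wide-holed weight and the narrow-holed weight lies flat in the tray; sign-off returned no verdict.

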